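Close the draught shield and tare the balance

ROBOT

A 6-joint arm with a two-finger parallel gripper is mounted at the origin on the work surface. World frame = base frame: x ahead of the robot, y to its left, z up, the work surface at z = 0. Lengths are in mm, angles in rad, forces in N, time in s.
With the tool pointing down it reaches from about 325 to 900 mm from the base axis. Payload 6.1 kg.
Tool frame: the origin (TCP) lies midway between the tips of the shut fingers; the grasp point (between the pads) lies 19 mm behind it; y points along the fingers, z is the direction in which the jaws open and shut, and the axes are right-handed (so a half turn about y gives the same grasp; the last joint's range is limited). The gripper opens to 85 mm and grips with 20 to 120 N. Pads are 22 mm wide; open, the fingers measure 114 mm over their backs; the gripper's body (76 mm by 85 mm) begins 54 mm behind the grasp point. The pads swing forward as they close: fully open they stand 13 mm farther back than shut.
Start: joints at [-1.462, 0.22, 1.526, -0, 1.395, -0.126], TCP at [145.399, -607.844, 211.1] pointing down, gripper open.
Joint ranges: [-2.98, 2.98], [-0.91, 2.08], [0.09, 2.57], [-1.24, 4.39], [0.2, 2.65], [-2.68, 2.68]. Speed limits (rad/s): [2.57, 2.57, 3.01, 3.14, 3.14, 3.14].

INTERFACE

Orientations are given as a unit quaternion [x, y, z, w].
In Python, from rig import state, viewer, job gives the robot as it stands. The module is installed in compiled form; this text tells all that it offers.
- The arm moves only by the tool step_arm, never from a script. Its arguments are lists of equal length, an entry for each row: "jaw": the closure, from 0 (fully open) to 1 (shut); "xyz": the shift along the tool's x, y, z in cm, a list of three; "yaw": the turn about the tool's y in rad. A call has exactly 5 rows; each row is the pose to reach, as a shift and turn from the pose commanded when the call began, along the tool's axes at that moment; what a row does not reach only later rows make up. A row lasts 1/8 s, in which the tool goes at most 62.5 mm and 10.7 degrees, less where a joint would pass 70% of its speed; a pose out of reach is approached as far as the arm can. A call with a gripper value outside its range is refused whole. The fingers move at their own pace and stop on an object; the grip force is fixed at half the most. Time passes only in rows, so rows that repeat a pose let the fingers close, or fill a call up. It gives the time, the measured TCP pose, the force and the opening at its end, in the units of the state.
- state(): the state, without advancing time (a new reading comes with each control period).
- viewer.camera(name): name is "scene" or "side" or "wrist"; returns the picture (420x560x3 uint8, red, green, blue); there is no depth.
- viewer.camera_info(name): a dict with "fovy" (degrees; the focal length in pixels is half the picture's height over the tangent of half this angle, whatever the lens; pixels are square), "cx", "cy" (the principal point, pixels), "eye" and "attitude" of the camera in the world. Camera axes: x right, y up, looking along -z (the intrinsics and any distortion apply to the point x, -y, -z); pixel columns grow to the right and rows downward; lengths in mm; the calibration is good to about 2 mm. A picture is of the moment at which its call begins: read the wrist's pose just before it. camera_info takes no time and is no camera call; for the wrist camera it gives the pose at the moment of the call.
- job.sign_off(): hands the job in, once; it reports no verdict.
The state is a dict: "clock": time; "qpos": joint angles; "joint_vel": joint speeds; "effort": joint torques, N m; "eef_pos": TCP position; "ee_rot": TCP orientation; "wrist_force": force on the tool from outside, world axes, zero at the start; "moment": the same for the moment, N m; "opening": finger opening in mm.
Only numpy, scipy, OpenCV 4.12 (cv2) and the standard library are available. Lean on these libraries where they do the work, as an engineer would, in place of code of your own. Each camera call takes 0.05 s, during which the arm holds its last target. There are 200 camera calls.

TASK

An empty weighing boat is on the pan of the lab balance and the draught shield over it is still open. With the fingertips, gently push the sliding glass cover with the black lip towards the keys until it is fully shut, then lightly press the long blue tare key down, let it come up again and draw the hand clear; nothing needs gripping. Leave the red and white keys, the pan and its boat and everything else on the bench alone.

Things in the scene. Friction and masses are not known exactly. Their poses are not given: they have to be found in the camera images.
- balance: Light grey lab balance, 340 (x) by 205 mm (y), fixed. Origin: centre of its underside. x points from its front (keys, display) to its back, y left, z up. Front panel at x = -165 to -55, 40 to 60 mm high, sloping 0.18 rad down to the front. Behind it a square glass draught shield, x = -22 to 152, y = -88 to 88, walls up to z = 164, side rails up to z = 173 mm.
- cover (a joint): How far the shield's sliding glass top cover is open, in m: 0 = fully shut (against its stop), up to 0.1 = slid towards the back, along +x of the balance. It slides with about 1.2 N of friction plus light damping, and stays where it is left. The stop is rubber-mounted and gives up to 6 mm when pushed with 3 to 15 N.
- cover_lip (a point): On the cover: middle of the top edge of the upright rear face of its black lip, 80 mm wide (y), 16 mm high above the pane, its front side a ramp. Push that rear face towards the balance's -x to shut. The pane, 172 (x) by 162 (y) by 5 mm, upper face at z = 169.5 mm, runs on 138 mm behind this point. Axes as the balance's.
- tare_key (a joint): How far the tare key is pressed, in m: 0 = up, 0.006 = all the way down; it works from 0.003 on. It springs back; it begins to move at about 1.4 N, is half down (0.003) at about 4 N and fully down at about 7 N.
- tare_key_top (a point): Centre of the top of the tare key: a long blue bar key, 22 mm (x) by 64 mm (y), in the middle of the front panel in front of the display. Its top stands 8 mm above the panel. z axis square to the panel (leaning 0.18 rad towards the front); the key moves along -z.
- power_key (a joint): How far the power key is pressed, in m (0 = up, 0.006 = down). Must stay up.
- power_key_top (a point): Centre of the top of the power key: round, red, 16 mm across, 72 mm to the left (+y) of the tare key's centre.
- print_key (a joint): How far the print key is pressed, in m (0 = up, 0.006 = down). Must stay up.
- print_key_top (a point): Centre of the top of the print key: round, white, 16 mm across, 72 mm to the right (-y) of the tare key's centre.
- pan: Round steel weighing pan, 104 mm across, inside the shield; its top is 14 mm above this origin. Must not be touched.
- boat: Loose white plastic weighing boat, a square dish about 65 mm wide and 20 mm high, on the pan. Origin: centre of its underside. Must not be touched or lifted.
- reagent_jar: Loose amber jar with white cap, 58 mm across, 85 mm high, beside the balance. Origin: centre of its underside.
- beaker: Loose clear beaker, 60 mm across, 75 mm high, beside the balance. Origin: centre of its underside.
- boat_stack: Loose stack of white weighing boats, about 65 mm wide, 40 mm high, beside the balance. Origin: centre of its underside.
- spatula: Loose steel lab spatula about 190 mm long, lying on the bench left of the balance. Origin: underside of its middle; it lies along its x.
- wash_bottle: Loose white wash bottle with red cap and spout, 70 mm across, 195 mm high, well left of the balance. Origin: centre of its underside.

How it is judged:
By the outcome, as a careful person would: the job done as asked, in the order asked, and still so for the second after the job is handed in, with the robot touching nothing.
It also fails if it takes over 42 s, if anything falls off the work surface, if the arm or the gripper's body presses on something with over 40 N, if the wrist force passes 120 N, or if a joint passes its speed limit or range.

## Working session

There is one attempt and no reset: what is moved stays moved. The work goes in short steps, Python scripts to look and compute and a tool call to move; the robot and the scene stay as the last step left them, time stands still between calls to the robot, and variables do not carry over. Pictures are saved under pics/ and viewed, about 8 in all and at most 12, crops included, and the job is handed in when it is done.

Besides the shell and the picture viewer there is one more tool, called after "Request:" as name(argument=value, ...), one argument or row to a line, values as JSON. step_arm: Moves the arm, as the interface text tells. Its arguments: {"type":"object","properties":{"jaw":{"type":"array","items":{"type":"number"}},"xyz":{"type":"array","items":{"type":"array","items":{"type":"number"}}},"yaw":{"type":"array","items":{"type":"number"}}},"required":["jaw","xyz","yaw"]}

```bash
mkdir -p pics; python3 - <<'E'
from rig import state, viewer
import cv2
s=state();print({k:s[k] for k in('clock','eef_pos','ee_rot','wrist_force','opening')})
for n in("scene","side","wrist"):
    print(n,viewer.camera_info(n))
    cv2.imwrite(f"pics/{n}0.png",viewer.camera(n)[:,:,::-1])
E
```

```text
{'clock': 0.0, 'eef_pos': array([ 145.34003261, -607.20942325,  209.97929893]), 'ee_rot': array([-0.08282102,  0.70292931, -0.70154782,  0.08283549]), 'wrist_force': array([-0.35471162,  0.05814128, -0.65933414]), 'opening': 85.34489337345809}
scene {'fovy': 56.71223668749916, 'cx': 275.2503048645432, 'cy': 208.3615894503194, 'eye': array([978.5979523 , 542.56731544, 675.20122141]), 'attitude': array([0.16225027, 0.38075335, 0.84667179, 0.33443776])}
side {'fovy': 52.28844508616782, 'cx': 283.60585663856307, 'cy': 205.9595264500414, 'eye': array([520.11396691, 753.42915145, 731.96230752]), 'attitude': array([-0.00907577,  0.39231941,  0.91949796, -0.02294816])}
wrist {'fovy': 71.9594611127187, 'cx': 281.07331439198606, 'cy': 207.9031348000633, 'eye': array([ 210.86700677, -592.12395917,  372.54434789]), 'attitude': array([-0.10620284,  0.08444029, -0.61363982,  0.77784122])}
```

View pics/scene0.png

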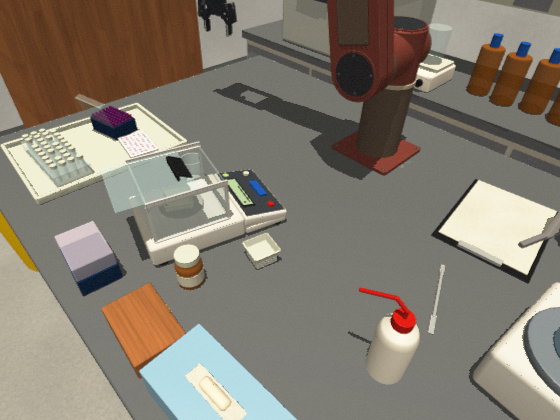

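View pics/side0.png

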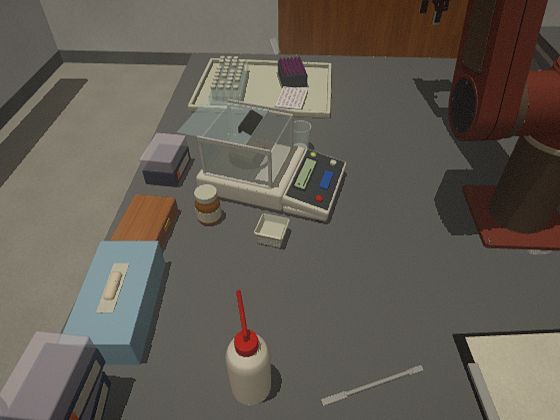

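The scene view shows the balance with red key (271,205), blue (258,187), white (246,173) and the black lip near (180,167). In the side view red is (319,198), blue (327,180), white (333,162) and the lip (250,122). Next I triangulate these.

```bash
cat > h.py <<'E'
import numpy as np, cv2
from rig import state, viewer
from scipy.spatial.transform import Rotation as R
def ray(ci,u,v,H=420):
    f=H/2/np.tan(np.radians(ci['fovy'])/2)
    d=R.from_quat(ci['attitude']).apply([(u-ci['cx'])/f,-(v-ci['cy'])/f,-1]); return np.array(ci['eye']),d/np.linalg.norm(d)
def proj(ci,p):
    f=210/np.tan(np.radians(ci['fovy'])/2); q=R.from_quat(ci['attitude']).inv().apply(np.array(p)-ci['eye'])
    return ci['cx']+f*q[0]/-q[2], ci['cy']-f*q[1]/-q[2]
def plane(ci,u,v,z):
    o,d=ray(ci,u,v); return o+d*(z-o[2])/d[2]
def tri(r):
    A=sum(np.eye(3)-np.outer(d,d) for o,d in r); b=sum((np.eye(3)-np.outer(d,d))@o for o,d in r); p=np.linalg.solve(A,b)
    return p,[round(float(np.linalg.norm(np.cross(p-o,d))),1) for o,d in r]
def blob(img,lo,hi,box):
    hsv=cv2.cvtColor(img,cv2.COLOR_BGR2HSV); m=cv2.inRange(hsv,np.array(lo),np.array(hi)); k=np.zeros_like(m); x0,y0,x1,y1=box; k[y0:y1,x0:x1]=m[y0:y1,x0:x1]
    n,l,st,c=cv2.connectedComponentsWithStats(k); i=1+np.argmax(st[1:,4]); return c[i],st[i],(l==i).astype(np.uint8)
E
python3 - <<'E'
from h import *
B={'scene':dict(red=(262,197,280,213),blue=(245,175,270,198),lip=(160,150,196,185)),'side':dict(red=(310,190,326,206),blue=(315,168,338,192),lip=(235,105,268,140))}
th=dict(red=((0,120,60),(12,255,255)),blue=((100,120,50),(130,255,255)),lip=((0,0,0),(180,255,45)))
rs={}
for n in B:
    im=cv2.imread(f'pics/{n}0.png'); ci=viewer.camera_info(n)
    for k in B[n]:
        c,st,m=blob(im,*th[k],B[n][k]); print(n,k,c.round(1),st)
        rs.setdefault(k,[]).append(ray(ci,*c))
        if k=='lip':
            ct=max(cv2.findContours(m,0,1)[0],key=cv2.contourArea); print(cv2.approxPolyDP(ct,2,True)[:,0].tolist())
for k in rs: print(k,*tri(rs[k]))
a=cv2.imread('pics/scene0.png')[135:225,150:290]; b=cv2.imread('pics/side0.png')[95:225,170:360]
a=cv2.resize(a,None,fx=5,fy=5,interpolation=2)[:, :]; b=cv2.resize(b,None,fx=4,fy=4,interpolation=2)
cv2.imwrite('pics/cropa.png',a);cv2.imwrite('pics/cropb.png',b)
E
```

```text
scene red [270.4 203.5] [267 201   7   6  33]
scene blue [257.5 187.8] [249 180  18  17 158]
scene lip [177.4 166.9] [166 156  25  25 303]
[[166, 157], [178, 180], [179, 175], [190, 176], [179, 158]]
side red [318.4 198.1] [315 195   7   7  38]
side blue [325.8 179.4] [319 170  14  20 158]
side lip [239.6 129.8] [239 128   3   4   8]
[[239, 128], [240, 131]]
red [474.11688328  14.38207334  52.93397276] [0.6, 0.6]
blue [455.32579158 -54.83000311  52.03699593] [0.3, 0.3]
lip [658.80092753 -70.61512113 192.14257284] [11.4, 11.4]
```

View pics/cropa.png

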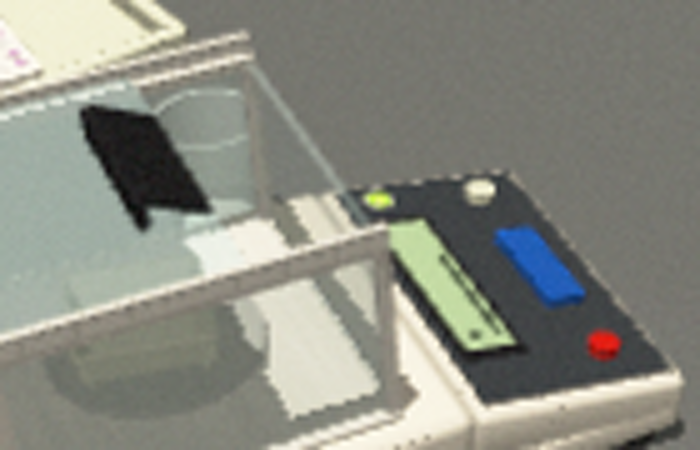

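View pics/cropb.png

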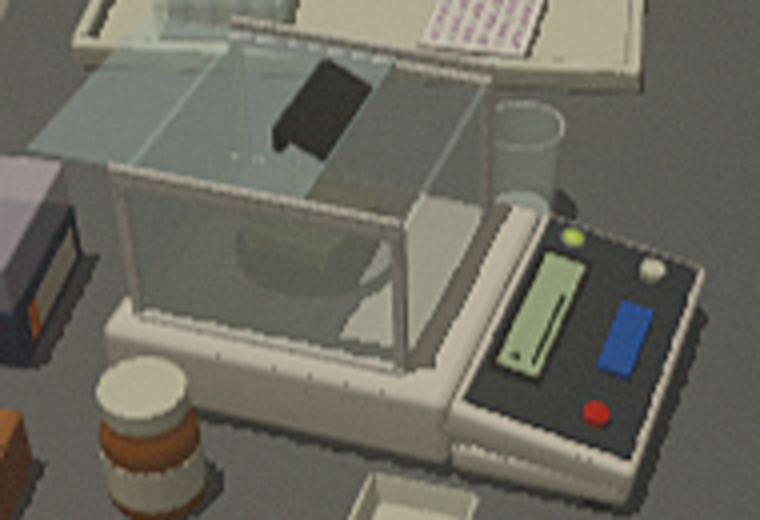

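The lip's rear face (facing the scene camera) is the left strip in the scene crop, with its left-end ramp visible below. Blue key centre and red key give the balance axes (yaw about -0.265). Next I pin the lip down on the z = 185.5 plane.

```bash
python3 - <<'E'
from h import *
np.set_printoptions(precision=1,suppress=True)
sc=viewer.camera_info('scene'); sd=viewer.camera_info('side')
red=np.array([474.1,14.4]);blue=np.array([455.3,-54.8])
y=(red-blue)/np.linalg.norm(red-blue); x=np.array([y[1],-y[0]]); print('x',x,'yaw',np.arctan2(x[1],x[0]).round(4))
loc=lambda p:np.r_[(p[:2]-blue)@x,(p[:2]-blue)@y,p[2]]
for n,ci,off,f,pts in(('scene',sc,(150,135),5,[(83,108),(92,103),(155,110),(210,212),(150,205),(143,228)]),('side',sd,(170,95),4,[(325,58),(372,92),(320,160),(290,143),(278,150),(275,128)])):
    for p in pts:
        u,v=off[0]+p[0]/f,off[1]+p[1]/f
        print(n,p,'z185.5',loc(plane(ci,u,v,185.5)),'z169.5',loc(plane(ci,u,v,169.5)))
s=state();Rt=R.from_quat(s['ee_rot']).as_matrix();print(Rt.round(3))
E
```

```text
x [ 1.  -0.3] yaw -0.2653
scene (83, 108) z185.5 [205.1 -40.8 185.5] z169.5 [200.4 -65.4 169.5]
scene (92, 103) z185.5 [200.3 -42.9 185.5] z169.5 [195.5 -67.6 169.5]
scene (155, 110) z185.5 [177.  -24.9 185.5] z169.5 [171.4 -49.  169.5]
scene (210, 212) z185.5 [180.7  58.8 185.5] z169.5 [175.2  37.4 169.5]
scene (150, 205) z185.5 [201.4  42.8 185.5] z169.5 [196.6  20.9 169.5]
scene (143, 228) z185.5 [208.9  56.9 185.5] z169.5 [204.4  35.5 169.5]
side (325, 58) z185.5 [204.7 -40.9 185.5] z169.5 [215.  -65.5 169.5]
side (372, 92) z185.5 [164.8 -14.3 185.5] z169.5 [174.  -38.  169.5]
side (320, 160) z185.5 [168.5  60.4 185.5] z169.5 [177.8  38.8 169.5]
side (290, 143) z185.5 [190.7  50.  185.5] z169.5 [200.6  28.1 169.5]
side (278, 150) z185.5 [194.5  58.5 185.5] z169.5 [204.5  36.9 169.5]
side (275, 128) z185.5 [204.5  38.5 185.5] z169.5 [214.9  16.3 169.5]
[[-1.  -0.   0.2]
 [-0.2  0.  -1. ]
 [-0.  -1.  -0. ]]
```

```bash
cat > mv.py <<'E'
from h import *
np.set_printoptions(precision=2,suppress=True)
X=np.array([.965,-.262]);Y=np.array([.262,.965]);B=np.array([455.3,-54.8])
def to(lx,ly,z):
    s=state();p=s['eef_pos'];M=R.from_quat(s['ee_rot']).as_matrix()
    w=np.r_[B+lx*X+ly*Y,z]; zt=M[:,2]; t=-np.r_[Y,0]
    yaw=np.arctan2(np.cross(zt,t)@M[:,1],zt@t)
    print('clk',round(s['clock'],2),'loc',np.r_[(p[:2]-B)@X,(p[:2]-B)@Y,p[2]],'F',s['wrist_force'],'open',round(s['opening'],1),'-> shift cm',M.T@(w-p)/10,'yaw',round(yaw,3))
    print('err axes tool in local: x',M[:2,0]@np.c_[X,Y],'z',M[:2,2]@np.c_[X,Y])
E
python3 -c "
from mv import *
to(232,0,260)"
```

```text
clk 0.15 loc [-154.34 -614.41  210.25] F [-0.08  0.03 -0.62] open 85.3 -> shift cm [-63.36  -4.91 -35.41] yaw 0.5
err axes tool in local: x [-0.88 -0.48] z [ 0.48 -0.88]
```

Request:
step_arm(
  jaw=[1,1,1,1,1],
  xyz=[
    [0,-5,0],
    [-4,-5,-2],
    [-8,-5,-4.5],
    [-12,-5,-7],
    [-16,-5,-9],
  ],
  yaw=[0.1,0.2,0.3,0.4,0.5],
)

```text
clock: 0.78
eef_pos: [280.9, -481.7, 260.8]
ee_rot: [0.095, 0.701, -0.701, -0.095]
wrist_force: [0.4, -0.2, 0.0]
opening: -0.2
```

```bash
python3 -c "
from mv import *
to(232,0,260)"
```

```text
clk 0.78 loc [ -56.48 -457.64  260.83] F [ 0.4  -0.18  0.  ] open -0.2 -> shift cm [-28.68   0.1  -45.87] yaw -0.004
err axes tool in local: x [-1.  0.] z [-0. -1.]
```

Request:
step_arm(
  jaw=[1,1,1,1,1],
  xyz=[
    [-3,0,-4],
    [-6,0,-8.5],
    [-9,0,-13],
    [-12,0,-17.5],
    [-15,0,-22],
  ],
  yaw=[0,0,0,0,0],
)

```text
clock: 1.4
eef_pos: [483.5, -308.7, 260.9]
ee_rot: [0.093, 0.701, -0.701, -0.094]
wrist_force: [1.1, -0.2, -0.5]
opening: -0.3
```

Request:
step_arm(
  jaw=[1,1,1,1,1],
  xyz=[
    [-3,0,-5],
    [-6,0,-10],
    [-9,0,-15],
    [-12,0,-20],
    [-13.7,0,-23.8],
  ],
  yaw=[0,0,0,0,0],
)

```text
clock: 2.02
eef_pos: [678.3, -114.1, 260.3]
ee_rot: [0.093, 0.701, -0.701, -0.093]
wrist_force: [0.5, -0.3, -0.1]
opening: 0.1
```

```bash
python3 - <<'E'
from mv import *
to(232,0,200)
a=viewer.camera('side')[60:260,150:390,::-1]; cv2.imwrite('pics/s1.png',cv2.resize(a,None,fx=3,fy=3,interpolation=2))
cv2.imwrite('pics/w1.png',viewer.camera('wrist')[:,:,::-1])
E
```

```text
clk 2.02 loc [230.77   1.16 260.27] F [ 0.51 -0.32 -0.14] open 0.1 -> shift cm [-0.13  6.03  0.12] yaw 0.001
err axes tool in local: x [-1. -0.] z [ 0. -1.]
```

View pics/w1.png

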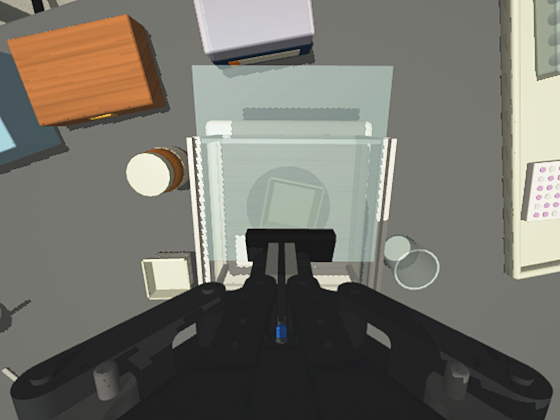

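The wrist view shows the lip's rear edge from (247,230) to (335,230), fingers over it and the pane sliding back beyond the shield. I'll check the lip's x from this view.

```bash
python3 - <<'E'
from mv import *
ci=viewer.camera_info('wrist'); l=lambda p:np.r_[(p[:2]-B)@X,(p[:2]-B)@Y,p[2]]
im=cv2.imread('pics/w1.png'); g=im.max(2); print('col 320',g[222:268,320],'col 255',g[222:268,255])
print('eye',l(ci['eye']),'tip px',proj(ci,state()['eef_pos']))
for p in((247,230),(335,230),(247,236),(335,236),(335,262)): print(p,l(plane(ci,*p,185.5)),l(plane(ci,*p,169.5)))
E
```

```text
col 320 [166 165 165 166 168 174 136  59  15  23  25  24  25  29  28  28  27  28
  25  24  26  25  27  26  27  25  24  26  26  27  26  25  28  25  27  25
  25  27  23  10 121 145 140 135 135 129] col 255 [171 170 168 170 172 182 122   9  21  24  25  26  27  27  26  27  28  27
  25  28  25  26  26  26  24  31  37  36  37  37  37  38  36  33  33  32
  31  33  33  33  32  31  36  37  32  32]
eye [298.35   2.71 422.24] tip px (np.float64(279.87995686468315), np.float64(243.297022803684))
(247, 230) [211.94  32.15 185.5 ] [206.1   34.14 169.5 ]
(335, 230) [212.32 -44.27 185.5 ] [206.51 -47.44 169.5 ]
(247, 236) [206.37  32.3  185.5 ] [200.16  34.3  169.5 ]
(335, 236) [206.76 -44.58 185.5 ] [200.57 -47.77 169.5 ]
(335, 262) [181.88 -45.94 185.5 ] [174.01 -49.23 169.5 ]
```

View pics/s1.png

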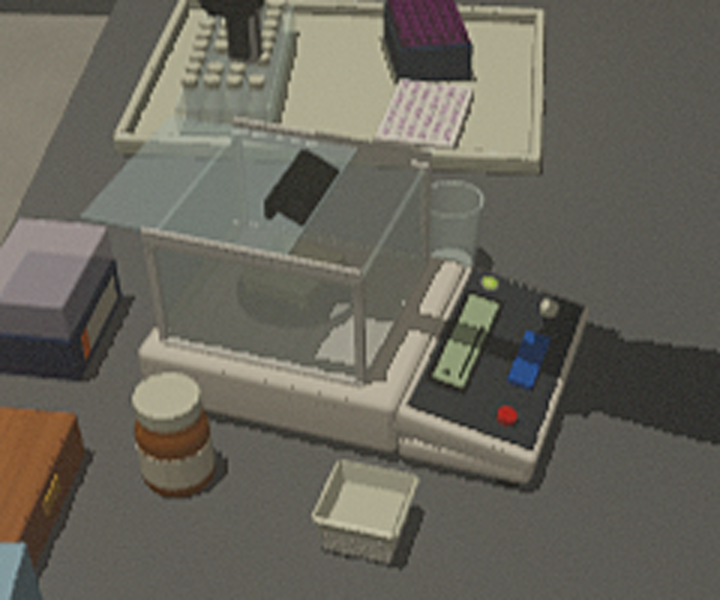

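Request:
step_arm(
  jaw=[1,1,1,1,1],
  xyz=[
    [-0.4,2,0.2],
    [-0.4,4,0.2],
    [-0.4,6,0.2],
    [-0.4,7,0.2],
    [-0.4,7,0.2],
  ],
  yaw=[0,0,0,0,0],
)

```text
clock: 2.75
eef_pos: [679.5, -119.5, 189.6]
ee_rot: [0.093, 0.701, -0.701, -0.095]
wrist_force: [-0.5, 0.5, -0.5]
opening: 0.2
```

```bash
python3 - <<'E'
from mv import *
to(235,0,177)
a=viewer.camera('side')[40:160,170:330,::-1]; b=viewer.camera('scene')[100:220,100:260,::-1]
cv2.imwrite('pics/s2.png',cv2.resize(np.hstack([a,b]),None,fx=2.5,fy=2.5,interpolation=2))
E
```

```text
clk 2.75 loc [233.33  -3.7  189.62] F [-0.46  0.46 -0.52] open 0.2 -> shift cm [-0.17  1.26 -0.37] yaw -0.001
err axes tool in local: x [-1.  0.] z [-0. -1.]
```

View pics/s2.png

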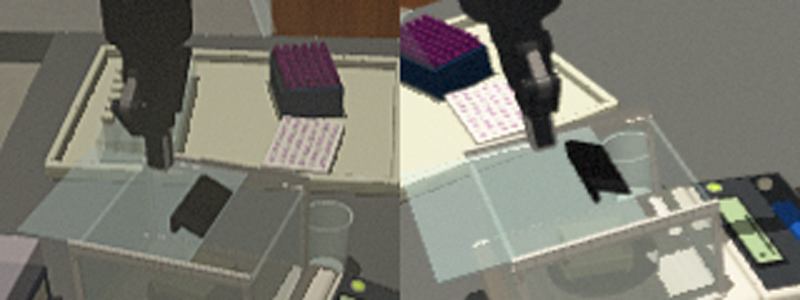

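The tip ends at about side (234,106), scene (157,159), behind the lip. It looks off to one side of the lip, so I compare this with the reported pose.

```bash
python3 - <<'E'
from mv import *
l=lambda p:np.r_[(p[:2]-B)@X,(p[:2]-B)@Y,p[2]]
sc=viewer.camera_info('scene'); sd=viewer.camera_info('side'); p=state()['eef_pos']
print(proj(sd,p),proj(sc,p)); q,e=tri([ray(sd,234,106),ray(sc,157,159)]);print(l(q),e,l(p))
for pt in((206,-41,185.5),(206,40,185.5)):
    w=np.r_[B+pt[0]*X+pt[1]*Y,pt[2]]; print(proj(sd,w),proj(sc,w))
E
```

```text
(np.float64(233.5302349695161), np.float64(113.05263809734153)) (np.float64(157.67517439033867), np.float64(166.28225251921722))
[232.52  -4.94 209.56] [0.6, 0.6] [234.53  -3.46 191.83]
(np.float64(250.7415490028729), np.float64(109.40169050327587)) (np.float64(166.17378609355973), np.float64(156.66157885912756))
(np.float64(237.9008304733578), np.float64(127.23346767645583)) (np.float64(177.4488381112261), np.float64(175.8845075608123))
```

Request:
step_arm(
  jaw=[1,1,1,1,1],
  xyz=[
    [0,0.4,0],
    [0,0.8,0],
    [0,1.2,0],
    [0,1.2,0],
    [0,1.2,0],
  ],
  yaw=[0,0,0,0,0],
)

```text
clock: 3.48
eef_pos: [680.4, -119.3, 179.1]
ee_rot: [0.093, 0.701, -0.701, -0.093]
wrist_force: [0.5, 0.0, 0.0]
opening: -0.1
```

```bash
python3 - <<'E'
from mv import *
to(217,0,177); p=state()['eef_pos']
o=[]
for n,x,y in(('side',200,75),('scene',130,125)):
    im=viewer.camera(n)[:,:,::-1].copy(); print(n,proj(viewer.camera_info(n),p)); o.append(cv2.resize(im[y:y+60,x:x+80],None,fx=5,fy=5,interpolation=cv2.INTER_NEAREST))
cv2.imwrite('pics/s3.png',np.hstack(o))
E
```

```text
clk 3.48 loc [234.15  -3.21 179.1 ] F [0.49 0.01 0.02] open -0.1 -> shift cm [ 1.72  0.21 -0.32] yaw -0.0
err axes tool in local: x [-1.  0.] z [-0. -1.]
side (np.float64(234.06281544405635), np.float64(117.80347204928782))
scene (np.float64(158.9365031343824), np.float64(171.16604148756045))
```

View pics/s3.png

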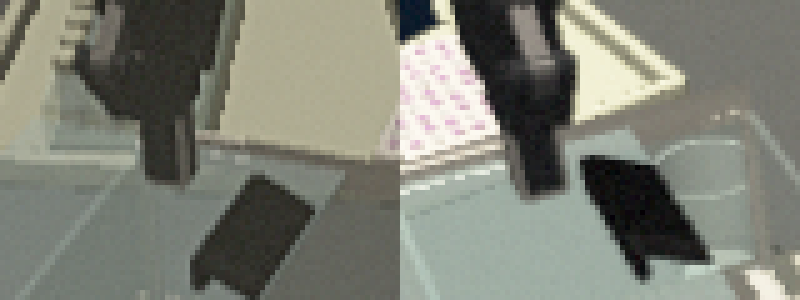

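The visible fingertip ends at side (233.6,111.6), scene (158,164). That is 6–7 px above where the reported TCP projects, so the tip may be about 15 mm higher than stated. I'll test this by advancing gently at this height and watching the force.

Request:
step_arm(
  jaw=[1,1,1,1,1],
  xyz=[
    [0.5,0,0],
    [1,0,0],
    [1.4,0,0],
    [1.8,0,0],
    [2.2,0,0],
  ],
  yaw=[0,0,0,0,0],
)

```text
clock: 4.2
eef_pos: [658.9, -113.5, 179.2]
ee_rot: [0.094, 0.701, -0.701, -0.093]
wrist_force: [0.2, -0.2, -0.7]
opening: -0.4
```

```bash
python3 - <<'E'
from mv import *
l=lambda p:np.r_[(p[:2]-B)@X,(p[:2]-B)@Y,p[2]]
sc=viewer.camera_info('scene'); sd=viewer.camera_info('side')
print(l(tri([ray(sd,233.6,111.6),ray(sc,158,164)])[0]))
to(217,0,177); p=state()['eef_pos']
o=[]
for n,x,y in(('side',200,75),('scene',130,125)):
    im=viewer.camera(n)[:,:,::-1].copy(); print(n,proj(viewer.camera_info(n),p)); o.append(cv2.resize(im[y:y+60,x:x+80],None,fx=5,fy=5,interpolation=cv2.INTER_NEAREST))
cv2.imwrite('pics/s4.png',np.hstack(o))
E
```

```text
[233.07  -1.83 197.61]
clk 4.2 loc [211.85  -3.26 179.16] F [ 0.21 -0.19 -0.66] open -0.4 -> shift cm [-0.51  0.22 -0.33] yaw -0.0
err axes tool in local: x [-1.  0.] z [-0. -1.]
side (np.float64(242.78752275899825), np.float64(119.36290688917009))
scene (np.float64(169.06403036822485), np.float64(168.42142629465982))
```

View pics/s4.png

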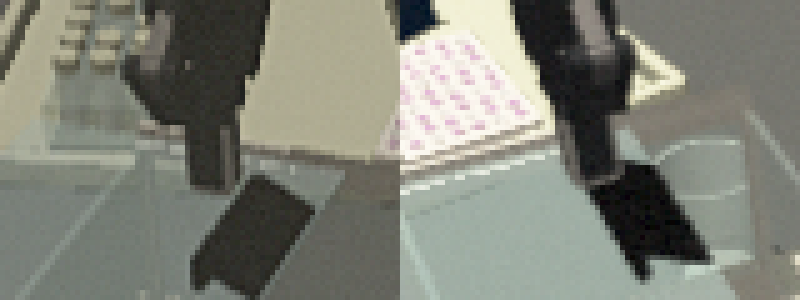

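The cover and the force are unchanged, so the tip passes over the lip and really is about 17 mm higher than reported. I'll back off and descend in small steps, watching the force.

Request:
step_arm(
  jaw=[1,1,1,1,1],
  xyz=[
    [-1,0,0],
    [-2,0,0],
    [-2,0.3,0],
    [-2,0.6,0],
    [-2,0.6,0],
  ],
  yaw=[0,0,0,0,0],
)

```text
clock: 4.92
eef_pos: [678.0, -118.6, 172.3]
ee_rot: [0.093, 0.701, -0.701, -0.094]
wrist_force: [0.2, 1.4, -0.6]
opening: -0.2
```

Request:
step_arm(
  jaw=[1,1,1,1,1],
  xyz=[
    [0,0.1,0],
    [0,0.2,0],
    [0,0.3,0],
    [0,0.4,0],
    [0,0.4,0],
  ],
  yaw=[0,0,0,0,0],
)

```text
clock: 5.55
eef_pos: [678.4, -118.8, 169.0]
ee_rot: [0.093, 0.701, -0.701, -0.094]
wrist_force: [0.1, 0.2, 0.4]
opening: 0.2
```

Request:
step_arm(
  jaw=[1,1,1,1,1],
  xyz=[
    [0,0.1,0],
    [0,0.2,0],
    [0,0.3,0],
    [0,0.4,0],
    [0,0.4,0],
  ],
  yaw=[0,0,0,0,0],
)

```text
clock: 6.18
eef_pos: [678.4, -118.7, 164.9]
ee_rot: [0.093, 0.701, -0.701, -0.094]
wrist_force: [0.8, 0.8, -0.2]
opening: -0.2
```

```bash
python3 - <<'E'
from mv import *
to(217,0,177); p=state()['eef_pos']
o=[]
for n,x,y in(('side',200,75),('scene',130,125)):
    im=viewer.camera(n)[:,:,::-1].copy(); print(n,proj(viewer.camera_info(n),p)); o.append(cv2.resize(im[y:y+60,x:x+80],None,fx=5,fy=5,interpolation=cv2.INTER_NEAREST))
cv2.imwrite('pics/s5.png',np.hstack(o))
E
```

```text
clk 6.17 loc [232.03  -3.25 164.91] F [ 0.84  0.76 -0.21] open -0.2 -> shift cm [ 1.51 -1.21 -0.33] yaw -0.0
err axes tool in local: x [-1.  0.] z [-0. -1.]
side (np.float64(235.35162871225896), np.float64(123.05306098562009))
scene (np.float64(161.03808767062952), np.float64(176.20501154567506))
```

View pics/s5.png

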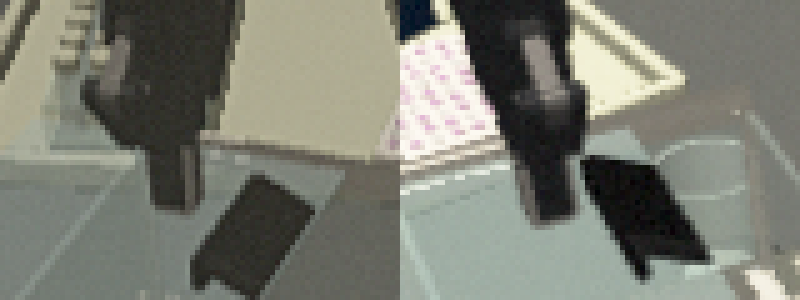

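The tip now shows at side (234.4,117.4), scene (160,170.2), so its real height is about 182 mm. 6 mm lower gives good overlap with the lip and still clears the pane.

Request:
step_arm(
  jaw=[1,1,1,1,1],
  xyz=[
    [0,0.2,0],
    [0,0.4,0],
    [0,0.6,0],
    [0,0.6,0],
    [0,0.6,0],
  ],
  yaw=[0,0,0,0,0],
)

```text
clock: 6.9
eef_pos: [678.5, -118.8, 159.1]
ee_rot: [0.093, 0.701, -0.701, -0.093]
wrist_force: [0.1, -0.3, 0.5]
opening: -0.1
```

Request:
step_arm(
  jaw=[1,1,1,1,1],
  xyz=[
    [0.4,0,0],
    [0.8,0,0],
    [1.2,0,0],
    [1.6,0,0],
    [2.0,0,0],
  ],
  yaw=[0,0,0,0,0],
)

```text
clock: 7.52
eef_pos: [659.1, -113.5, 159.2]
ee_rot: [-0.094, -0.701, 0.701, 0.093]
wrist_force: [1.2, -0.3, -0.1]
opening: -0.0
```

```bash
cat > lip.py <<'E'
from mv import *
l=lambda p:np.r_[(p[:2]-B)@X,(p[:2]-B)@Y,p[2]]
def lip():
    im=viewer.camera('side'); sd=viewer.camera_info('side')
    g=im.max(2).astype(int); cv2.imwrite('pics/lip%.2f.png'%state()['clock'],im[:,:,::-1])
    b=np.zeros_like(g,np.uint8); b[100:160,225:310]=(g[100:160,225:310]<65)*255
    c=max(cv2.findContours(b,0,1)[0],key=cv2.contourArea)[:,0]
    k=c[c[:,1].argmax()]; print('lip contour bottom px',k,'local at z169.5',l(plane(sd,*k,169.5)),'n',cv2.contourArea(c))
    q=[l(plane(sd,*p,169.5)) for p in c]; print('front-most local x (ramp foot)',min(a[0] for a in q))
lip(); to(150,-3,160)
E
python3 lip.py
```

```text
lip contour bottom px [254 135] local at z169.5 [169.04  35.9  169.5 ] n 495.0
front-most local x (ramp foot) 168.67351207485189
clk 7.58 loc [211.53  -3.2  159.17] F [ 0.37  0.55 -0.95] open 0.1 -> shift cm [ 6.16 -0.08 -0.02] yaw -0.0
err axes tool in local: x [-1.  0.] z [-0. -1.]
```

Request:
step_arm(
  jaw=[1,1,1,1,1],
  xyz=[
    [0.6,0,0],
    [1.2,0,0],
    [1.8,0,0],
    [2.4,0,0],
    [3.0,0,0],
  ],
  yaw=[0,0,0,0,0],
)

```text
clock: 8.2
eef_pos: [629.9, -105.6, 159.2]
ee_rot: [0.094, 0.701, -0.701, -0.093]
wrist_force: [2.1, -0.5, 0.2]
opening: 0.1
```

```bash
python3 lip.py
```

```text
lip contour bottom px [265 137] local at z169.5 [142.32  35.55 169.5 ] n 544.0
front-most local x (ramp foot) 137.9812814513615
clk 8.25 loc [181.03  -3.19 159.11] F [ 0.52  0.41 -0.32] open 0.3 -> shift cm [ 3.1  -0.09 -0.02] yaw 0.0
err axes tool in local: x [-1. -0.] z [ 0. -1.]
```

The lip follows the tip, with about 2 N. I continue more slowly.

Request:
step_arm(
  jaw=[1,1,1,1,1],
  xyz=[
    [0.3,0,0],
    [0.6,0,0],
    [0.9,0,0],
    [1.2,0,0],
    [1.5,0,0],
  ],
  yaw=[0,0,0,0,0],
)

```text
clock: 8.88
eef_pos: [615.6, -101.7, 159.1]
ee_rot: [0.093, 0.701, -0.701, -0.093]
wrist_force: [1.1, -0.3, 0.0]
opening: 0.1
```

Request:
step_arm(
  jaw=[1,1,1,1,1],
  xyz=[
    [0.2,0,0],
    [0.4,0,0],
    [0.6,0,0],
    [0.6,0,0],
    [0.6,0,0],
  ],
  yaw=[0,0,0,0,0],
)

```text
clock: 9.5
eef_pos: [610.3, -100.2, 159.1]
ee_rot: [0.094, 0.701, -0.701, -0.093]
wrist_force: [4.5, -0.4, -2.1]
opening: 0.1
```

Request:
step_arm(
  jaw=[1,1,1,1,1],
  xyz=[
    [0.05,0,0],
    [0.1,0,0],
    [0.15,0,0],
    [0.15,0,0],
    [0.15,0,0],
  ],
  yaw=[0,0,0,0,0],
)

```text
clock: 10.12
eef_pos: [609.1, -99.9, 159.2]
ee_rot: [-0.094, -0.701, 0.701, 0.093]
wrist_force: [5.7, 0.2, -2.6]
opening: -0.1
```

```bash
python3 lip.py
```

```text
lip contour bottom px [275 139] local at z169.5 [118.07  35.91 169.5 ] n 561.5
front-most local x (ramp foot) 116.6501766870734
clk 10.18 loc [160.3   -3.25 159.17] F [ 5.95 -0.27 -3.41] open 0.2 -> shift cm [ 1.03 -0.08 -0.03] yaw -0.0
err axes tool in local: x [-1.  0.] z [-0. -1.]
```

The stop is reached: the force rises as the tip advances. I back off slowly, rise, and check the cover.

Request:
step_arm(
  jaw=[1,1,1,1,1],
  xyz=[
    [-0.4,0,0],
    [-0.9,0,0],
    [-1.5,0,0],
    [-1.7,-1,0],
    [-1.7,-4,0],
  ],
  yaw=[0,0,0,0,0],
)

```text
clock: 10.8
eef_pos: [623.7, -104.0, 197.8]
ee_rot: [0.092, 0.701, -0.701, -0.095]
wrist_force: [-0.1, -0.5, 0.1]
opening: -0.1
```

```bash
python3 - <<'E'
from lip import *
to(0,0,110)
a=viewer.camera('side')[80:230,170:370,::-1]
cv2.imwrite('pics/s6.png',cv2.resize(a,None,fx=4,fy=4,interpolation=2))
E
```

```text
lip contour bottom px [274 139] local at z169.5 [120.23  36.62 169.5 ] n 304.0
front-most local x (ramp foot) 118.03073394214854
clk 10.85 loc [178.45  -3.3  204.47] F [ 2.14 -0.64  3.47] open -0.3 -> shift cm [ 2.87  4.43 -0.03] yaw -0.0
err axes tool in local: x [-1.  0.] z [-0. -1.]
clk 10.85 loc [178.45  -3.3  204.47] F [ 2.14 -0.64  3.47] open -0.3 -> shift cm [17.89  9.36 -0.33] yaw -0.0
err axes tool in local: x [-1.  0.] z [-0. -1.]
```

View pics/s6.png

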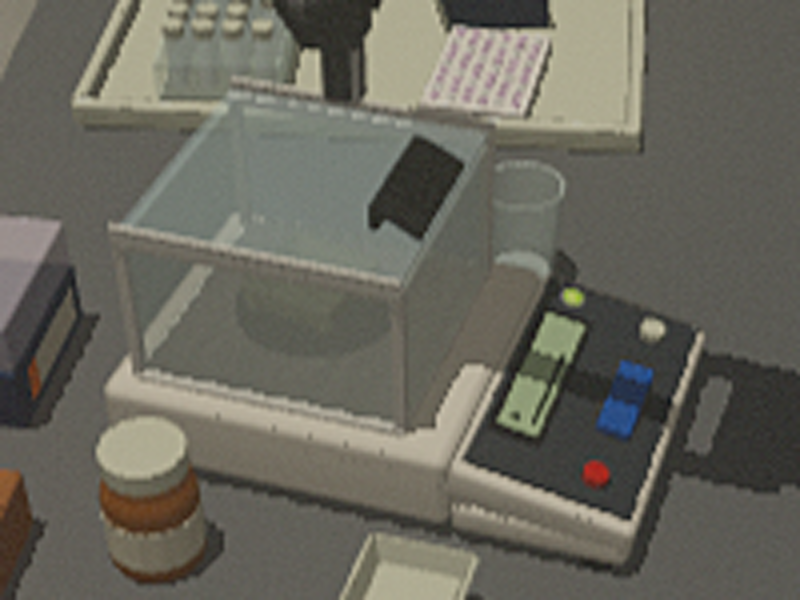

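The cover now lies flush with the shield's front and rear edges, so it is shut. Next I move above the tare key.

Request:
step_arm(
  jaw=[1,1,1,1,1],
  xyz=[
    [3,-2,0],
    [8,-2,-0.2],
    [13,-2,-0.3],
    [17.9,-2,-0.3],
    [17.9,-2,-0.3],
  ],
  yaw=[0,0,0,0,0],
)

```text
clock: 11.52
eef_pos: [450.2, -53.4, 218.5]
ee_rot: [0.093, 0.701, -0.701, -0.094]
wrist_force: [0.6, 0.1, 0.1]
opening: 0.2
```

```bash
python3 -c "
from mv import *
to(0,0,70)"
```

```text
clk 11.53 loc [ -5.28   0.04 218.48] F [0.61 0.06 0.09] open 0.2 -> shift cm [-0.55 14.85  0.  ] yaw 0.0
err axes tool in local: x [-1. -0.] z [ 0. -1.]
```

Request:
step_arm(
  jaw=[1,1,1,1,1],
  xyz=[
    [-0.4,4,0],
    [-0.4,8,0],
    [-0.4,12,0],
    [-0.4,14.8,0],
    [-0.4,14.8,0],
  ],
  yaw=[0,0,0,0,0],
)

```text
clock: 12.15
eef_pos: [455.4, -55.1, 68.9]
ee_rot: [0.092, 0.701, -0.701, -0.095]
wrist_force: [-0.5, 0.0, 0.0]
opening: 0.2
```

```bash
python3 - <<'E'
from mv import *
to(0,0,45); p=state()['eef_pos']; o=[]
for n,x,y in(('side',280,120),('scene',210,140)):
    im=viewer.camera(n)[:,:,::-1]; print(n,proj(viewer.camera_info(n),p),proj(viewer.camera_info(n),p+[0,0,17])); o.append(cv2.resize(im[y:y+90,x:x+80],None,fx=5,fy=5,interpolation=cv2.INTER_NEAREST))
cv2.imwrite('pics/s7.png',np.hstack(o))
E
```

```text
clk 12.15 loc [ 0.14 -0.28 68.91] F [-0.48  0.05  0.03] open 0.2 -> shift cm [ 0.    2.39 -0.03] yaw -0.0
err axes tool in local: x [-1.  0.] z [-0. -1.]
side (np.float64(326.27466302277713), np.float64(173.91491214535205)) (np.float64(326.7723454595878), np.float64(168.43991466436066))
scene (np.float64(257.34364465037856), np.float64(182.71749412450558)) (np.float64(257.2752384197642), np.float64(177.36746042803216))
```

View pics/s7.png

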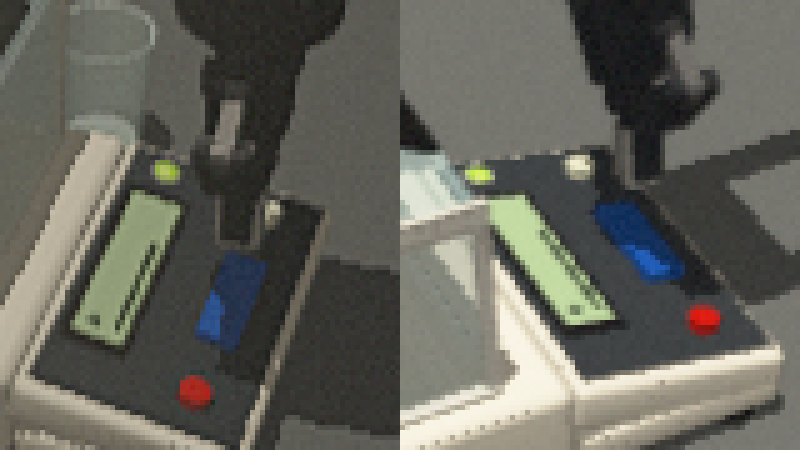

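The tip shows at side (327,169), scene (258,176), matching the key's centre with the 17 mm offset. I descend, then go in small steps on force.

Request:
step_arm(
  jaw=[1,1,1,1,1],
  xyz=[
    [0,0.7,0],
    [0,1.4,0],
    [0,2.0,0],
    [0,2.4,0],
    [0,2.4,0],
  ],
  yaw=[0,0,0,0,0],
)

```text
clock: 12.88
eef_pos: [456.5, -55.4, 46.7]
ee_rot: [0.093, 0.701, -0.701, -0.094]
wrist_force: [-0.2, -0.2, -0.2]
opening: -0.1
```

Request:
step_arm(
  jaw=[1,1,1,1,1],
  xyz=[
    [0,0.1,0],
    [0,0.2,0],
    [0,0.3,0],
    [0,0.3,0],
    [0,0.3,0],
  ],
  yaw=[0,0,0,0,0],
)

```text
clock: 13.5
eef_pos: [456.9, -55.5, 44.1]
ee_rot: [0.094, 0.701, -0.701, -0.093]
wrist_force: [0.9, -0.3, -0.1]
opening: 0.1
```

Request:
step_arm(
  jaw=[1,1,1,1,1],
  xyz=[
    [0,0.1,0],
    [0,0.2,0],
    [0,0.2,0],
    [0,0.2,0],
    [0,0.2,0],
  ],
  yaw=[0,0,0,0,0],
)

```text
clock: 14.12
eef_pos: [456.9, -55.5, 42.1]
ee_rot: [0.094, 0.701, -0.701, -0.093]
wrist_force: [0.6, -0.3, 0.2]
opening: -0.4
```

Request:
step_arm(
  jaw=[1,1,1,1,1],
  xyz=[
    [0,0.1,0],
    [0,0.2,0],
    [0,0.3,0],
    [0,0.3,0],
    [0,0.3,0],
  ],
  yaw=[0,0,0,0,0],
)

```text
clock: 14.75
eef_pos: [456.8, -55.5, 39.1]
ee_rot: [-0.093, -0.701, 0.701, 0.093]
wrist_force: [0.5, 0.4, 0.0]
opening: 0.4
```

Request:
step_arm(
  jaw=[1,1,1,1,1],
  xyz=[
    [0,0.1,0],
    [0,0.2,0],
    [0,0.2,0],
    [0,0.2,0],
    [0,0.2,0],
  ],
  yaw=[0,0,0,0,0],
)

```text
clock: 15.38
eef_pos: [456.8, -55.5, 37.1]
ee_rot: [0.094, 0.701, -0.701, -0.094]
wrist_force: [0.6, -0.1, 0.0]
opening: 0.2
```

Request:
step_arm(
  jaw=[1,1,1,1,1],
  xyz=[
    [0,0.1,0],
    [0,0.2,0],
    [0,0.2,0],
    [0,0.2,0],
    [0,0.2,0],
  ],
  yaw=[0,0,0,0,0],
)

```text
clock: 16.0
eef_pos: [456.8, -55.5, 35.1]
ee_rot: [-0.093, -0.701, 0.701, 0.094]
wrist_force: [0.6, 0.6, 0.2]
opening: 0.1
```

Request:
step_arm(
  jaw=[1,1,1,1,1],
  xyz=[
    [0,0.1,0],
    [0,0.2,0],
    [0,0.2,0],
    [0,0.2,0],
    [0,0.2,0],
  ],
  yaw=[0,0,0,0,0],
)

```text
clock: 16.62
eef_pos: [457.1, -55.6, 33.3]
ee_rot: [-0.094, -0.701, 0.701, 0.093]
wrist_force: [0.7, -0.5, 2.3]
opening: 0.0
```

Contact, at 2.3 N. Another 3 mm should give about 5 N.

Request:
step_arm(
  jaw=[1,1,1,1,1],
  xyz=[
    [0,0.1,0],
    [0,0.2,0],
    [0,0.3,0],
    [0,0.3,0],
    [0,0.3,0],
  ],
  yaw=[0,0,0,0,0],
)

```text
clock: 17.25
eef_pos: [457.6, -55.7, 30.5]
ee_rot: [-0.094, -0.701, 0.701, 0.093]
wrist_force: [1.8, -0.3, 5.1]
opening: -0.3
```

```bash
python3 -c "
from mv import *
viewer.camera('side');to(0,0,30)
viewer.camera('side');to(0,0,30)"
```

```text
clk 17.3 loc [ 2.4  -0.25 30.54] F [ 1.28 -0.1   4.79] open 0.2 -> shift cm [ 0.24  0.05 -0.03] yaw -0.0
err axes tool in local: x [-1.  0.] z [-0. -1.]
clk 17.35 loc [ 2.39 -0.26 30.54] F [1.87 0.32 5.28] open 0.0 -> shift cm [ 0.24  0.05 -0.03] yaw -0.0
err axes tool in local: x [-1.  0.] z [-0. -1.]
```

Request:
step_arm(
  jaw=[1,1,1,1,1],
  xyz=[
    [0,0.05,0],
    [0,0.1,0],
    [0,0.1,0],
    [0,0.1,0],
    [0,0.1,0],
  ],
  yaw=[0,0,0,0,0],
)

```text
clock: 17.98
eef_pos: [457.7, -55.7, 29.7]
ee_rot: [-0.094, -0.701, 0.701, 0.093]
wrist_force: [0.4, -0.5, 6.8]
opening: 0.0
```

Request:
step_arm(
  jaw=[1,1,1,1,1],
  xyz=[
    [0,-0.4,0],
    [0,-0.9,0],
    [0,-2,0],
    [0,-5,0],
    [0,-9,0],
  ],
  yaw=[0,0,0,0,0],
)

```text
clock: 18.6
eef_pos: [455.3, -55.0, 119.1]
ee_rot: [0.092, 0.701, -0.701, -0.095]
wrist_force: [0.3, -0.3, -0.8]
opening: 0.2
```

Request:
step_arm(
  jaw=[1,1,1,1,1],
  xyz=[
    [0,-5,0],
    [0,-10,0],
    [0,-13,3],
    [0,-13,6],
    [0,-13,6],
  ],
  yaw=[0,0,0,0,0],
)

```text
clock: 19.23
eef_pos: [440.5, -114.6, 249.7]
ee_rot: [-0.094, -0.701, 0.701, 0.094]
wrist_force: [-0.1, 0.9, 0.2]
opening: -0.2
```

```bash
python3 - <<'E'
from lip import *
a=cv2.imread('pics/side0.png');b=viewer.camera('side')[:,:,::-1]
for nm,lo,hi,bx in(('red',(0,120,60),(12,255,255),(308,188,328,208)),('blue',(100,120,30),(130,255,255),(312,165,340,195))):
    for im in(a,b):
        c,st,_=blob(np.ascontiguousarray(im),lo,hi,bx);print(nm,c.round(1),st)
d=cv2.absdiff(a,np.ascontiguousarray(b)).max(2)
print('diff jar,stack,bottle,spatula',[int((d[y0:y1,x0:x1]>40).sum()) for x0,y0,x1,y1 in((190,180,225,225),(250,208,292,248),(225,290,275,405),(320,360,430,405))], 'beaker',int((d[120:150,293:313]>40).sum()))
E
```

```text
lip contour bottom px [274 139] local at z169.5 [120.23  36.62 169.5 ] n 302.0
front-most local x (ramp foot) 118.07207632720426
clk 19.27 loc [  1.16 -60.63 249.12] F [ 0.1  -0.9  -1.15] open 0.0 -> shift cm [-14.88   8.9   -5.79] yaw -0.002
err axes tool in local: x [-1.  0.] z [-0. -1.]
red [318.4 198.1] [315 195   7   7  38]
red [318.5 198.1] [315 195   8   7  39]
blue [325.8 179.4] [319 170  14  20 158]
blue [325.8 179.4] [319 170  14  20 159]
diff jar,stack,bottle,spatula [0, 0, 0, 0] beaker 0
```

Every check passes, so I hand the job in.

```bash
python3 -c "
from rig import job; print(job.sign_off())"
```

```text
the job is handed in; nothing more can be done
None
```

I pushed the cover shut, pressed the blue tare key once and let it come up, then drew the hand clear and handed the job in at about 19 s of the 42 s allowed.

- **Cover:** I pushed the lip until it met the rubber stop, at about 6 N. After I let go, the pane lay flush with the shield's front and rear edges. The lip was in the same place in the last picture.
- **Tare key:** Force reached 6.8 N. By force and travel I put the press at about 5 to 6 mm, past the 3 mm where it works. The key's blue patch is back where it was at the start.
- **Left alone:** The red key, jar, beaker, boat stack, spatula and wash bottle show no change in the side picture. I did not measure the white key, pan or boat; the tip stayed above the glass and on the tare key.
- **Disagreement:** In the pictures the shut fingertips sat about 17 mm higher than the reported TCP. My first pass therefore went over the lip without touching it, so I set the height from the pictures and the force instead.

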